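Start up the disc sander in the props workshop

ROBOT

A 6-joint arm with a two-finger parallel gripper is mounted at the origin on the work surface. World frame = base frame: x ahead of the robot, y to its left, z up, the work surface at z = 0. Lengths are in m, angles in rad, forces in N, time in s.
With the tool pointing down it reaches from about 0.25 to 0.85 m from the base axis. Payload 12.5 kg.
Tool frame: the origin (TCP) lies at the very end of the fingers, on their centre line; the grasp point (between the pads) lies 19 mm behind it; z points along the fingers, y is the line along which they close (so a half turn about z gives the same grasp; the last joint's range is limited). The gripper opens to 93 mm and grips with 3 to 60 N. Pads are 15 mm wide; open, the fingers measure 128 mm over their backs; the gripper's body (75 mm by 188 mm) begins 65 mm behind the grasp point.
Start: joints at [-1.191, 0.351, 1.652, -0, 1.139, -0.085], TCP at [0.247, -0.492, 0.18] pointing down, gripper open.
Joint ranges: [-2.75, 2.75], [-0.79, 2.1], [0.01, 2.65], [-1.57, 4.71], [0.07, 3.14], [-2.87, 2.87]. Speed limits (rad/s): [2.22, 2.22, 2.79, 3.14, 3.14, 3.14].

INTERFACE

Orientations are given as a rotation vector (axis times angle).
In Python, from station import manip gives the robot as it stands.
- The arm moves only by the shell command python3 -m crank 'ROWS' [FORCE]. ROWS is text: rows parted by semicolons, each of 5 numbers parted by spaces: the shift along the world's x, y, z in mm, then the turn about the world's z in rad, then the gripper command: -1 is fully open, 1 is shut, values between are in proportion. In form: x y z roll jaw; .... A call has exactly 8 rows; each row is the pose to reach, as a shift and turn from the pose commanded when the call began; what a row does not reach only later rows make up. A row lasts 1/12 s, in which the tool goes at most 41.7 mm and 7.16 degrees, less where a joint would pass 70% of its speed; a pose out of reach is approached as far as the arm can. A call with a gripper value outside its range is refused whole. The fingers move at their own pace and stop on an object; FORCE is the grip in N (left out, the last holds). Time passes only in rows, so rows that repeat a pose let the fingers close, or fill a call up. It gives the time, the measured TCP pose, the force, the opening and the grip force at its end, in the units of the state.
- manip.state(): the state, without advancing time (a new reading comes with each control period).
- manip.read_camera(name): name is "scene" or "top" or "wrist"; returns a dict with "color" (400x640x3 uint8, red, green, blue), "z_map" (400x640 float32, m along the optical axis (not along the pixel's ray), 0 where there is no reading), "fx", "fy", "cx", "cy" (pixels), "R" (3x3) and "t" (3): a world point X has camera coordinates R X + t. Camera axes: x right, y down, z forward; pixel columns grow to the right and rows downward; lengths in m; the calibration is good to about 2 mm. A picture is of the moment at which its call begins.
- manip.close_job(): hands the job in; it is judged then, once.
The state is a dict: "t": time; "joint_positions": joint angles; "qvel": joint speeds; "joint_efforts": joint torques, N m; "eef_pos": TCP position; "tool_rot": TCP orientation; "wrist_force": force on the tool from outside, world axes, zero at the start; "torque": the same for the moment, N m; "grip_width": opening from 0.0 (shut) to 1.0 (fully open); "finger_force": force on a finger pad.
Only numpy, scipy, OpenCV 4.12 (cv2) and the standard library are available. Lean on these libraries where they do the work, as an engineer would, in place of code of your own. Each camera call takes 0.05 s, during which the arm holds its last target. There are 200 camera calls.

TASK

Start up the disc sander: push the wide main rocker of the power bar fully over to on (its raised half down), then press the round start key of the extractor's radio handset where it lies, without picking it up or pushing it about, and last push the small start button on the sander's switch box fully home, where it stays. Keep to that order, power, extraction, machine, and leave all other switches and buttons and everything else on the bench alone.

Things in the scene. Friction and masses are not known exactly. Their poses are not given: they have to be found in the camera images.
- power_bar: Aluminium power bar fixed flat to the bench, 90 (its x) x 340 (its y) x 48 mm high. Origin: centre of the underside; its -x side roughly faces the robot. On top: the large black main rocker, pivot at (0, 128, 49) mm; three round sockets 43 mm across at x = -16, y = 52, -30, -112 mm, the last filled by a white charger 42 x 40 mm, top at 84 mm; a small 18 x 16 mm rocker beside each, at x = 28 mm.
- main_rocker (a joint): Main rocker, 40 mm long (bar's x), 30 mm wide. 0 = off: its half on the bar's -x side stands up at 0.30 rad, outer edge 6 mm above the bar's top; 0.30 rad = on: that half is level with the bar's top and the other stands up. It stays where it is left; about 3 N on the raised half moves it.
- main_press (a point): Point on the face of the main rocker's raised (-x) half, 13 mm from the pivot line; push down here. Moves with the rocker; with the rocker off its axes are those of the power bar (z up), and it lies 4 mm above the level it reaches when on.
- outlet_rocker0 (a joint): Small outlet rocker at the bar's y = +52 mm; 0 = off, 0.30 = on. To be left as it is (off), as are the other two.
- outlet_rocker1 (a joint): Small outlet rocker at the bar's y = -30 mm, likewise.
- outlet_rocker2 (a joint): Small outlet rocker at the bar's y = -112 mm, likewise.
- handset: Radio handset of the dust extractor, loose, lying face up: black plastic, light metal face plate, 58 (x) x 130 (y) x 24 mm high, 0.2 kg; a stub aerial adds 27 mm at the +y end. Origin: centre of the underside. Round start key at (0, 30) mm, oblong stop key, 32 x 12 mm, at (0, -16) mm; both tops are 30 mm above the bench, 6 mm above the face plate.
- key_start_top (a point): Centre of the top of the handset's round start key, 22 mm across; pressed straight down; axes as the handset.
- key_start (a joint): Travel of the start key, m: 0 = out, 0.004 = fully pressed; springs back when released; 1.2 N starts it, 4.4 N presses it fully; it counts as pressed beyond 0.0025.
- key_stop_top (a point): Centre of the top of the handset's oblong stop key (leave alone).
- key_stop (a joint): Travel of the stop key, m: 0 = out, 0.004 = pressed.
- sander: Grey bench disc sander, fixed. Origin: centre of the base's underside; its front (-x) is turned to the robot. Base 300 (x) x 340 (y) x 45 mm high. Disc guard 172 mm across, axis at y = -65, top z = 231 mm; work table x -127 to -17, y -160 to 30, top z = 140 mm; motor behind. A dark switch box with two round buttons lies alone on the base's front left, x -150 to -10, y 75 to 155 mm.
- sander_start_top (a point): Centre of the top of the sander's start button: the small round one, at the front of the switch box, 24 mm across, standing 12 mm off its face, about 103 mm above the bench. Moves with the button. Its z is the button's axis, pointing out, leaning 0.26 rad from vertical to the sander's front. Pressed along -z; a push straight down also works.
- sander_start (a joint): Travel of the start button, m: 0 = out, 0.006 = in. Stays where it is pushed; about 3 N moves it.
- sander_stop_top (a point): Centre of the top of the mushroom stop button, 36 mm across, standing 22 mm off the switch box's face, 60 mm behind the start button (leave alone).
- sander_stop (a joint): Travel of the stop button, m: 0 = out, 0.005 = pressed.
- tape: Bystander: a tape measure in a black case, 80 x 36 x 61 mm high, standing on edge. Origin: centre of the underside.
- sandblock: Bystander: a cork sanding block, 65 x 120 x 26 mm high. Origin: centre of the underside.
- glue: Bystander: a closed white glue bottle, 64 mm across, 170 mm high. Origin: centre of the underside.
- paint_tin: Bystander: a closed paint tin, 90 mm across, 115 mm high. Origin: centre of the underside.
- finial: Bystander: a turned wooden finial, 72 mm across, 152 mm high, standing. Origin: centre of the underside.
- mug: Bystander: a white mug, 80 mm across, 92 mm high, handle to its +y. Origin: centre of the underside.
- goblet: Bystander: a brass stage goblet, 72 mm across, 140 mm high, standing. Origin: centre of the underside.
- mallet: Bystander: a wooden mallet lying flat, 60 mm high, 270 mm long along its x, its 60 x 120 mm head at +x. Origin: underside, 150 mm from the head's far face.
There are look-alikes about, which are no part of the job. What is shaped like the handset but blue or pink is not meant.

How it is judged:
By the outcome, as a careful person would: the job done as asked, in the order asked, and still so for the second after the job is handed in, with the robot touching nothing.
It also fails if it takes over 51 s, if anything falls off the work surface, if the arm or the gripper's body presses on something with over 40 N, if the wrist force passes 120 N, or if a joint passes its speed limit or range.

## Working session

There is one attempt and no reset: what is moved stays moved. The work goes in short steps, Python scripts to look and compute and a shell command to move; the robot and the scene stay as the last step left them, time stands still between calls to the robot, and variables do not carry over. Pictures are saved under pics/ and viewed, at most 10 in all, crops included, and the job is handed in when it is done.

```bash
mkdir -p pics; cat > h.py <<'E'
import numpy as np,cv2,pickle
from station import manip
def grab(n,tag):
    c=manip.read_camera(n); pickle.dump(c,open(f'pics/{tag}.pkl','wb'))
    cv2.imwrite(f'pics/{tag}.png',c['color'][:,:,::-1]); return c
def load(tag): return pickle.load(open(f'pics/{tag}.pkl','rb'))
def ray(c,u,v,z):
    R=np.array(c['R']);t=np.array(c['t']);o=-R.T@t
    d=R.T@np.array([(u-c['cx'])/c['fx'],(v-c['cy'])/c['fy'],1]); return o+d*(z-o[2])/d[2]
def pt(c,u,v):
    z=c['z_map'][int(v),int(u)];R=np.array(c['R'])
    return R.T@(z*np.array([(u-c['cx'])/c['fx'],(v-c['cy'])/c['fy'],1])-np.array(c['t']))
def proj(c,X):
    p=np.array(c['R'])@np.array(X)+np.array(c['t']); return c['fx']*p[0]/p[2]+c['cx'],c['fy']*p[1]/p[2]+c['cy']
E
python3 - <<'E'
from h import *
for n in('top','scene'):
    c=grab(n,n+'0'); R=np.array(c['R']);print(n,-R.T@c['t'],R[2],c['fx'])
print(manip.state())
E
```

```text
top [0.35239284 0.02178189 1.71754206] [ 0.10860091  0.00384481 -0.994078  ] 494.98792481502784
scene [ 1.32767622 -0.09004798  1.05431894] [-0.62894497  0.11520256 -0.76886708] 380.4450347576585
{'t': 0.1, 'joint_positions': array([-1.19059351e+00,  3.51148391e-01,  1.65228742e+00,  2.40154670e-06,
        1.13910335e+00, -8.45883164e-02]), 'qvel': array([ 7.63398929e-04, -1.96792739e-03, -1.03291138e-03,  4.43745164e-05,
        2.25283632e-04, -1.35316223e-03]), 'joint_efforts': array([ 7.48896200e-04, -4.98024881e+01, -2.85703826e+01,  7.00393994e-02,
        2.38701148e-02, -1.11721448e-05]), 'eef_pos': array([ 0.24644299, -0.49134823,  0.17920151]), 'tool_rot': array([-3.05622771e+00, -7.23320931e-01,  2.15503945e-04]), 'wrist_force': array([-0.34095002,  0.31453514,  0.01622577]), 'torque': array([-0.0448014 , -0.05566774, -0.0818956 ]), 'finger_force': 0.0, 'grip_width': 1.000025033490299}
```

View pics/top0.png

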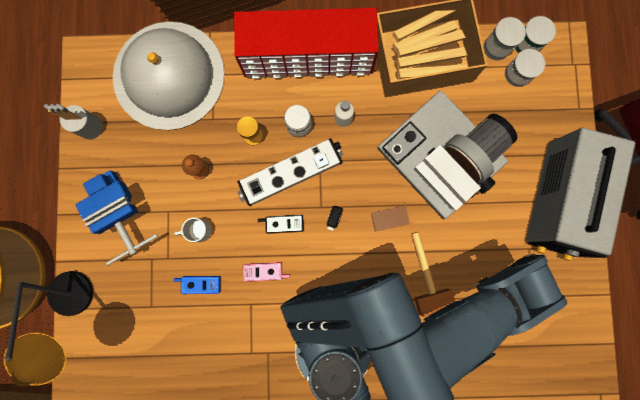

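View pics/scene0.png

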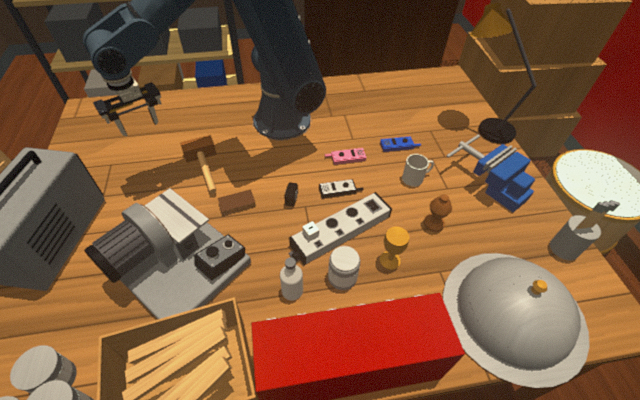

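The top view shows the power bar from (243,188), the main rocker end, to (340,148). The black/light handset is at (284,224), with pink (265,271) and blue (200,285) look-alikes. The switch box is at (404,143). Next I'll check these in a close crop.

```bash
python3 - <<'E'
from h import *
c=load('top0');im=c['color'][85:245,230:430,::-1]
cv2.imwrite('pics/crop.png',cv2.resize(im,None,fx=3.75,fy=3.75,interpolation=cv2.INTER_CUBIC))
s=load('scene0')
im=s['color'][160:290,180:400,::-1]
cv2.imwrite('pics/crop2.png',cv2.resize(im,None,fx=3.6,fy=3.6,interpolation=cv2.INTER_CUBIC))
E
```

```text
(no output)
```

View pics/crop.png

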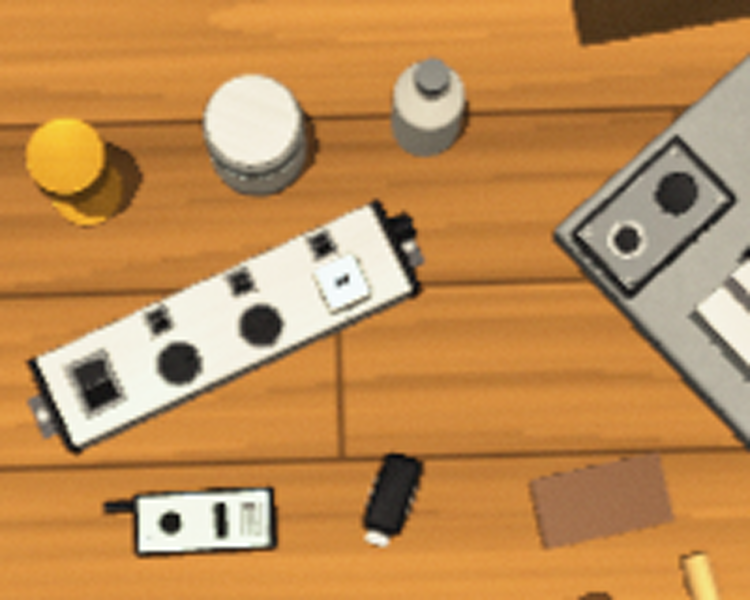

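View pics/crop2.png

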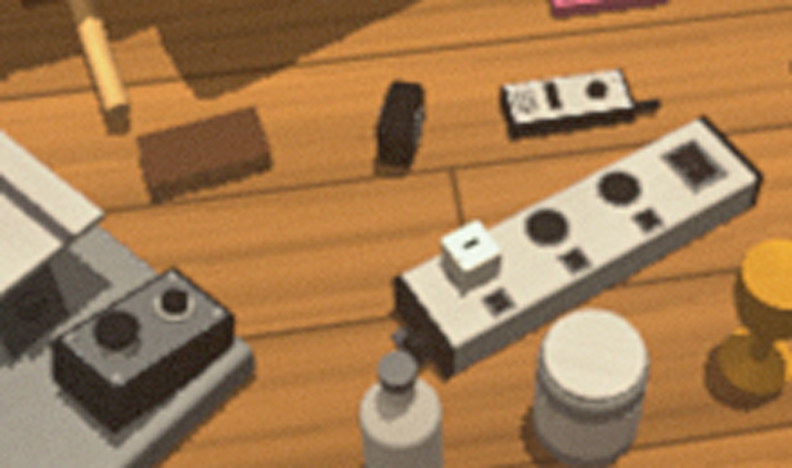

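Candidates for the handset: the black/light one at (284,224), pink at (265,271), blue at (200,285). I choose the black/light one. Its round start key is at top px (275,224) and the oblong stop key at (288,224). The main rocker is at (256,187), distinct from the small rockers at (273,171), (294,160) and (315,150). On the sander, the small ringed start button is at (397,149) and the mushroom stop at (410,136).

```bash
python3 - <<'E'
from h import *
T=load('top0');S=load('scene0')
a=lambda x,y:((x+.5)/3.75-.5+230,(y+.5)/3.75-.5+85)
b=lambda x,y:((x+.5)/3.6-.5+180,(y+.5)/3.6-.5+160)
def tri(p,q):
    P=[np.array([[c['fx'],0,c['cx']],[0,c['fy'],c['cy']],[0,0,1]])@np.c_[c['R'],c['t']] for c in(T,S)]
    X=cv2.triangulatePoints(P[0],P[1],np.array(p,float),np.array(q,float))[:,0];return X[:3]/X[3]
np.set_printoptions(precision=4,suppress=True)
for n,p,q,z in[('rocker',a(97,383),b(693,163),.050),('key',a(170,522),b(597,89),.030),('start',a(627,238),b(174,300),.103),('stop',a(677,191),b(117,330),.125)]:
    print(n,tri(p,q),'plane',ray(T,*p,z),ray(S,*q,z),'depth',pt(T,*np.round(p)),pt(S,*np.round(q)))
# light-plate contours in top view: bar and handset
hsv=cv2.cvtColor(T['color'],cv2.COLOR_RGB2HSV);m=((hsv[...,1]<70)&(hsv[...,2]>150)).astype(np.uint8)
m=cv2.morphologyEx(m,cv2.MORPH_CLOSE,np.ones((13,13)))if 0 else m
for (x0,y0,x1,y1),z in[((238,135,343,208),.048),((262,213,306,236),.024)]:
    cs,_=cv2.findContours(m[y0:y1,x0:x1],cv2.RETR_EXTERNAL,cv2.CHAIN_APPROX_NONE,offset=(x0,y0))
    k=max(cs,key=cv2.contourArea)[:,0]
    W=np.array([ray(T,u,v,z)[:2] for u,v in k],np.float32)
    r=cv2.minAreaRect(W*1000);print(r,'medianZ',np.median([pt(T,u,v)[2] for u,v in k]),cv2.boxPoints(r).tolist())
E
```

```text
rocker [0.5631 0.2465 0.0514] plane [0.5631 0.2461 0.05  ] [0.5621 0.248  0.05  ] depth [0.3524 0.0218 1.7175] [0.5618 0.2476 0.0493]
key [0.4366 0.1845 0.0277] plane [0.4365 0.1841 0.03  ] [0.4386 0.1843 0.03  ] depth [0.4361 0.1844 0.026 ] [0.4368 0.1829 0.0302]
start [ 0.6728 -0.2309  0.1002] plane [ 0.6722 -0.2308  0.103 ] [ 0.6748 -0.23    0.103 ] depth [ 0.672  -0.231   0.1056] [ 0.673  -0.2303  0.1002]
stop [ 0.7089 -0.273   0.122 ] plane [ 0.7083 -0.2728  0.125 ] [ 0.711  -0.2717  0.125 ] depth [ 0.7063 -0.2717  0.1276] [ 0.7115 -0.2717  0.1273]
((614.0357055664062, 130.3732452392578), (88.2275390625, 336.5917663574219), 23.593353271484375) medianZ 0.04740754836428275 [[506.250244140625, 266.9449157714844], [640.9686279296875, -41.510860443115234], [721.8211669921875, -6.19842529296875], [587.102783203125, 302.2573547363281]]
((436.83148193359375, 153.7445831298828), (49.60566329956055, 118.31398010253906), 1.4346450567245483) medianZ 0.02368966055570855 [[410.55535888671875, 212.2620391845703], [413.51751708984375, 93.98516082763672], [463.10760498046875, 95.22712707519531], [460.14544677734375, 213.50399780273438]]
```

```bash
python3 -m crank '10 30 20 0 1;20 60 40 0 1;32 98 50 0 1;48 136 50 -0.05 1;63 174 50 -0.05 1;78 212 50 -0.05 1;94 250 50 -0.05 1;110 288 50 -0.05 1' 10; python3 -m crank '16 38 0 0 1;32 76 0 0 1;48 114 0 0 1;64 152 0 0 1;80 190 0 0 1;96 228 0 0 1;112 266 0 0 1;128 304 0 0 1'; python3 -m crank '16 38 0 0 1;32 76 0 0 1;48 114 0 0 1;66 142 -10 0 1;66 142 -45 0 1;66 142 -80 0 1;66 142 -110 0 1;66 142 -130 0 1'; python3 -c "
from h import *;grab('wrist','w1');grab('top','t1')
import cv2
w=cv2.imread('pics/w1.png');t=cv2.imread('pics/t1.png')[130:250,220:340]
cv2.imwrite('pics/v1.png',np.hstack([w,cv2.resize(t,(400,400))])[:, ::1][:,240:1040])"
```

```text
t: 0.77
eef_pos: [0.3566, -0.2017, 0.2296]
tool_rot: [3.074, 0.646, 0.0]
wrist_force: [1.3, -0.2, 0.3]
grip_width: 0.474
finger_force: 0.0
t: 1.43
eef_pos: [0.4847, 0.1026, 0.2295]
tool_rot: [3.074, 0.647, -0.0]
wrist_force: [0.8, -0.4, 0.5]
grip_width: 0.003
finger_force: 0.0
t: 2.1
eef_pos: [0.5489, 0.242, 0.0961]
tool_rot: [3.074, 0.647, -0.006]
wrist_force: [-0.8, -0.2, 0.6]
grip_width: 0.004
finger_force: 0.0
```

View pics/v1.png

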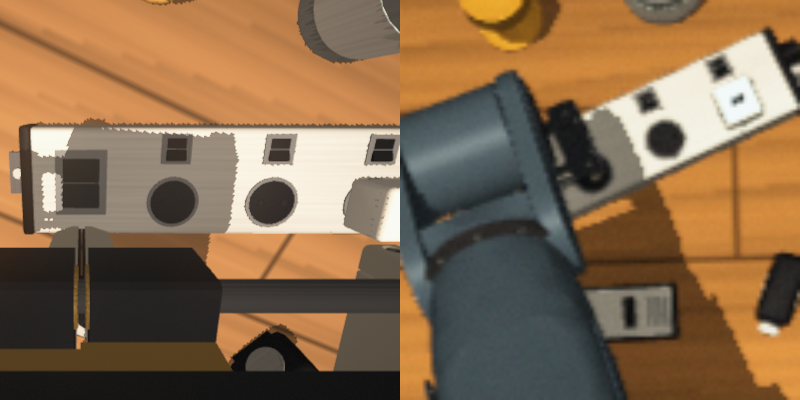

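The wrist view shows the main rocker at wrist px (322,183), with the fingers squared to the bar and lined up on it.

```bash
python3 - <<'E'
from h import *
c=load('w1'); g=c['color'].max(2)
m=(g[140:225,285:360]<45).astype(np.uint8)
n,l,s,ce=cv2.connectedComponentsWithStats(m);i=1+s[1:,4].argmax();print(s[i],ce[i]+[285,140])
x0=s[i][0]+285;y0=s[i][1]+140;w,h=s[i][2:4]
for u,v in[(x0,y0),(x0+w,y0),(x0+w,y0+h),(x0,y0+h),(x0+w/2,y0+h/2),(x0+w/2,y0+.8*h),(x0+w/2,y0+h+3),(x0+w/2,y0+h+14),(x0-5,y0+20)]:
    print(u,v,ray(c,u,v,.050).round(4),pt(c,u,v).round(4))
print(manip.state()['eef_pos'])
E
```

```text
Traceback (most recent call last):
ValueError: attempt to get argmax of an empty sequence
```

```bash
python3 - <<'E'
from h import *
c=load('w1'); g=c['color'].max(2)
print(g[183,295:360:3],g[150:225:3,315])
for u,v in[(304,160),(340,160),(340,207),(304,207),(322,183),(315,170),(315,195),(315,205),(315,211),(315,222),(298,183)]:
    print(u,v,ray(c,u,v,.050).round(4),pt(c,u,v).round(4))
print(manip.state()['eef_pos'])
E
```

```text
[199 182 146  75  75  76  75  74  74  73  73  72  72  69  62  98  99 119
 152 153 153 152] [116 103 103  68  61  60  59  58  58  58  56  74  54  55  54  54  52  52
  53  58  95  95 149 150 149]
304 160 [0.5746 0.2671 0.05  ] [0.5745 0.2671 0.0489]
340 160 [0.5862 0.2409 0.05  ] [0.586  0.2407 0.0488]
340 207 [0.5507 0.2246 0.05  ] [0.5504 0.2243 0.0486]
304 207 [0.5387 0.2518 0.05  ] [0.5397 0.252  0.0533]
322 183 [0.5633 0.2464 0.05  ] [0.5629 0.2462 0.0483]
315 170 [0.5708 0.2558 0.05  ] [0.5707 0.2558 0.0498]
315 195 [0.5518 0.2476 0.05  ] [0.5522 0.2477 0.0516]
315 205 [0.5439 0.2442 0.05  ] [0.5448 0.2445 0.053 ]
315 211 [0.5392 0.2421 0.05  ] [0.5389 0.242  0.049 ]
315 222 [0.5303 0.2383 0.05  ] [0.5299 0.2381 0.0487]
298 183 [0.5554 0.2642 0.05  ] [0.555  0.2642 0.0483]
[0.54831679 0.24163041 0.0960286 ]
```

```bash
python3 -m crank '2 1 -15 0 1;2 1 -28 0 1;2 1 -36 0 1;2 1 -39 0 1;2 1 -41 0 1;2 1 -43 0 1;2 1 -45 0 1;2 1 -46 0 1'; python3 -m crank '0 0 -1 0 1;0 0 -1 0 1;0 0 -1 0 1;0 0 -1 0 1;0 0 -1 0 1;0 0 -1 0 1;0 0 -1 0 1;0 0 -1 0 1'
```

```text
t: 2.87
eef_pos: [0.5528, 0.2434, 0.054]
tool_rot: [-3.074, -0.647, -0.001]
wrist_force: [0.4, -0.2, 0.3]
grip_width: 0.006
finger_force: 0.0
t: 3.53
eef_pos: [0.5526, 0.2434, 0.0526]
tool_rot: [-3.074, -0.647, 0.0]
wrist_force: [0.1, 0.3, 0.4]
grip_width: 0.005
finger_force: 0.0
```

```bash
python3 -m crank '-2 -1 0 0 1;-2 -1 -1 0 1;-2 -1 -1 0 1;-2 -1 -2 0 1;-2 -1 -2 0 1;-2 -1 -3 0 1;-2 -1 -3 0 1;-2 -1 -3 0 1'; python3 -m crank '0 0 -0.5 0 1;0 0 -1 0 1;0 0 -1 0 1;0 0 -1 0 1;0 0 -1 0 1;0 0 -1 0 1;0 0 -1 0 1;0 0 -1 0 1'
```

```text
t: 4.2
eef_pos: [0.5505, 0.2423, 0.0495]
tool_rot: [3.074, 0.647, -0.0]
wrist_force: [0.4, 0.7, -0.0]
grip_width: 0.002
finger_force: 0.0
t: 4.87
eef_pos: [0.5505, 0.2424, 0.0487]
tool_rot: [-3.074, -0.647, 0.0]
wrist_force: [0.6, -0.1, -0.2]
grip_width: 0.006
finger_force: 0.0
```

```bash
python3 -m crank '0 0 -0.5 0 1;0 0 -1 0 1;0 0 -1 0 1;0 0 -1 0 1;0 0 -1 0 1;0 0 -1 0 1;0 0 -1 0 1;0 0 -1 0 1'; python3 -m crank '0 0 -0.5 0 1;0 0 -1 0 1;0 0 -1 0 1;0 0 -1 0 1;0 0 -1 0 1;0 0 -1 0 1;0 0 -1 0 1;0 0 -1 0 1'
```

```text
t: 5.53
eef_pos: [0.5506, 0.2424, 0.0477]
tool_rot: [-3.074, -0.647, -0.0]
wrist_force: [0.6, -0.1, 0.1]
grip_width: 0.005
finger_force: 0.0
t: 6.2
eef_pos: [0.5506, 0.2424, 0.0466]
tool_rot: [3.074, 0.647, -0.0]
wrist_force: [-0.1, 0.4, -0.5]
grip_width: 0.004
finger_force: 0.0
```

```bash
python3 -m crank '0 0 -0.5 0 1;0 0 -1 0 1;0 0 -1 0 1;0 0 -1 0 1;0 0 -1 0 1;0 0 -1 0 1;0 0 -1 0 1;0 0 -1 0 1'; python3 -c "
from h import *;c=grab('wrist','w2')
for u,v in[(322,170),(322,183),(310,195),(335,195),(322,205),(450,200)]: print(u,v,pt(c,u,v).round(4))
cv2.imwrite('pics/v2.png',cv2.imread('pics/w2.png')[:,:480])"
```

```text
t: 6.87
eef_pos: [0.5506, 0.2424, 0.0456]
tool_rot: [-3.074, -0.647, -0.0]
wrist_force: [0.9, -0.8, 0.4]
grip_width: 0.009
finger_force: 0.0
322 170 [0.5824 0.2545 0.0476]
322 183 [0.5748 0.2511 0.0487]
310 195 [0.5641 0.2551 0.0484]
335 195 [0.5709 0.2401 0.0489]
322 205 [0.5611 0.2451 0.0485]
450 200 [0.5984 0.1689 0.0484]
```

View pics/v2.png

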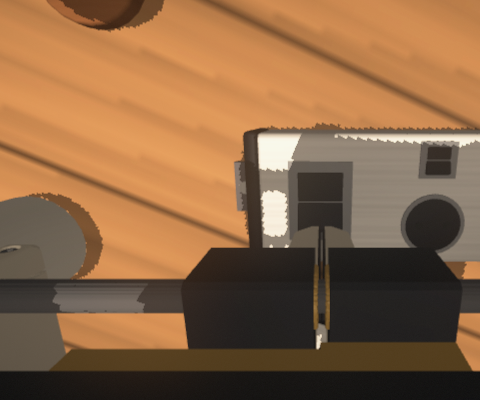

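The wrist view shows the fingertips at (322,240) over the rocker's near half. The far half at (322,180) is still down, so there is no contact yet. I'll keep going down in small steps.

```bash
for i in 1; do python3 -m crank '0 0 -0.5 0 1;0 0 -1 0 1;0 0 -1 0 1;0 0 -1.5 0 1;0 0 -1.5 0 1;0 0 -1.5 0 1;0 0 -1.5 0 1;0 0 -1.5 0 1'; python3 -m crank '0 0 -0.5 0 1;0 0 -1 0 1;0 0 -1 0 1;0 0 -1 0 1;0 0 -1 0 1;0 0 -1 0 1;0 0 -1 0 1;0 0 -1 0 1'; done; python3 -c "
from h import *;c=grab('wrist','w3')
for u,v in[(322,170),(322,183),(310,195),(335,195),(322,205),(450,200)]: print(u,v,pt(c,u,v).round(4))"
```

```text
t: 7.58
eef_pos: [0.5506, 0.2424, 0.0442]
tool_rot: [-3.074, -0.647, -0.0]
wrist_force: [0.0, 0.9, -0.4]
grip_width: 0.005
finger_force: 0.0
t: 8.25
eef_pos: [0.5506, 0.2424, 0.0432]
tool_rot: [-3.074, -0.647, -0.0]
wrist_force: [-0.4, -0.1, -0.1]
grip_width: 0.005
finger_force: 0.0
322 170 [0.5831 0.2548 0.0492]
322 183 [0.5751 0.2513 0.0478]
310 195 [0.5646 0.2552 0.0478]
335 195 [0.5716 0.2405 0.0495]
322 205 [0.5618 0.2454 0.0488]
450 200 [0.5986 0.1701 0.0483]
```

```bash
python3 - <<'E'
from h import *
c=load('w3')
for v in range(214,345,10): print(v,[pt(c,u,v).round(4).tolist() for u in(305,318,325,340)])
E
```

```text
214 [[0.5523, 0.2534, 0.0508], [0.5554, 0.2455, 0.0498], [0.5575, 0.2414, 0.0507], [0.5613, 0.2323, 0.05]]
224 [[0.5464, 0.2508, 0.0522], [0.6145, 0.269, 0.2477], [0.5516, 0.2388, 0.0519], [0.5554, 0.2297, 0.0515]]
234 [[0.5555, 0.2524, 0.0929], [0.5585, 0.2463, 0.0936], [0.5597, 0.2429, 0.093], [0.5629, 0.2357, 0.0931]]
244 [[0.5561, 0.2519, 0.1069], [0.5571, 0.2456, 0.103], [0.5582, 0.2423, 0.1023], [0.5622, 0.2361, 0.1051]]
254 [[0.5822, 0.2592, 0.1756], [0.5571, 0.2454, 0.1143], [0.5585, 0.2426, 0.1146], [0.5854, 0.2511, 0.1748]]
264 [[0.5821, 0.2589, 0.1807], [0.5572, 0.2454, 0.1246], [0.5583, 0.2426, 0.1242], [0.5852, 0.2513, 0.1801]]
274 [[0.582, 0.2586, 0.185], [0.5801, 0.2547, 0.1788], [0.5805, 0.2531, 0.1783], [0.5854, 0.2518, 0.1856]]
284 [[0.5815, 0.2582, 0.188], [0.5783, 0.2539, 0.18], [0.5794, 0.2526, 0.181], [0.5851, 0.2518, 0.1893]]
294 [[0.5802, 0.2576, 0.1896], [0.5776, 0.2536, 0.1831], [0.5786, 0.2523, 0.1838], [0.5829, 0.2508, 0.1891]]
304 [[0.5782, 0.2567, 0.1898], [0.5759, 0.2528, 0.1843], [0.5766, 0.2514, 0.1844], [0.5812, 0.2501, 0.19]]
314 [[0.5762, 0.2559, 0.1901], [0.5709, 0.2507, 0.1802], [0.572, 0.2493, 0.1809], [0.5788, 0.249, 0.1895]]
324 [[0.5742, 0.255, 0.1905], [0.5694, 0.25, 0.1818], [0.5696, 0.2482, 0.181], [0.5765, 0.2479, 0.1895]]
334 [[0.5714, 0.2538, 0.1897], [0.4526, 0.2008, 0.0241], [0.4542, 0.1952, 0.0232], [0.5741, 0.2468, 0.1893]]
344 [[0.5687, 0.2527, 0.1892], [0.4434, 0.1968, 0.0238], [0.5716, 0.2493, 0.1907], [0.5731, 0.2465, 0.191]]
```

```bash
python3 -c "
from h import *;c=grab('scene','s3')
u,v=proj(c,manip.state()['eef_pos']);print(u,v)
u,v=int(u),int(v)
im=cv2.imread('pics/s3.png')[v-90:v+40,u-90:u+90]
cv2.imwrite('pics/v3.png',cv2.resize(im,None,fx=4,fy=4,interpolation=cv2.INTER_CUBIC))
s=load('scene0');print(proj(s,[.247,-.492,.18]))
w=load('w3');R=np.array(w['R']);print(-R.T@w['t'],R)
print(np.argwhere(w['z_map']>0).shape)
"
```

```text
369.4250635555758 203.77945159913864
(np.float64(144.01400371435315), np.float64(137.31244823364653))
[0.6145471  0.26898305 0.24769407] [[ 0.40303119 -0.91518558 -0.00110429]
 [-0.88565925 -0.39033178  0.25149314]
 [-0.23059394 -0.10038155 -0.96785845]]
(255014, 2)
```

View pics/v3.png

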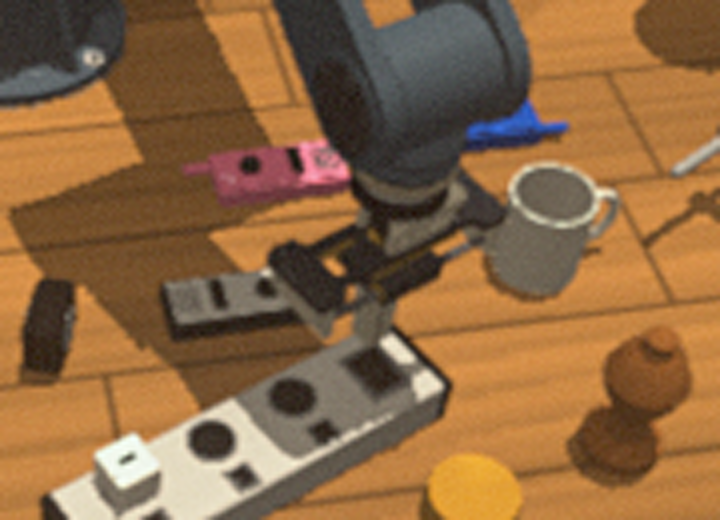

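The scene crop shows the fingers at crop px (372,320), standing above the rocker at (375,365) rather than on it. The end of the fingers is higher than the state says, so I'll measure the fingertip height from depth.

```bash
python3 - <<'E'
from h import *
c=load('s3');u0,v0=369-90,203-90
for x,y in[(315,300),(315,315),(315,330),(305,265),(372,300),(372,315),(372,330),(372,345),(372,365),(400,270),(355,300),(390,300)]:
    u,v=x/4+u0,y/4+v0;print((x,y),pt(c,u,v).round(3))
c=load('scene0')
print('start view column scan');
for u,v in [(118,128),(122,128),(125,130),(125,126),(125,122),(152,118),(154,120),(156,114),(155,110)]: print(u,v,pt(c,u,v).round(3))
print(manip.state()['joint_positions'])
E
```

```text
(315, 300) [0.614 0.169 0.209]
(315, 315) [0.618 0.169 0.197]
(315, 330) [0.611 0.174 0.17 ]
(305, 265) [0.577 0.17  0.208]
(372, 300) [0.587 0.225 0.169]
(372, 315) [0.566 0.237 0.124]
(372, 330) [0.56  0.242 0.098]
(372, 345) [0.533 0.256 0.044]
(372, 365) [0.559 0.249 0.049]
(400, 270) [0.578 0.247 0.19 ]
(355, 300) [0.597 0.207 0.183]
(390, 300) [0.593 0.237 0.173]
start view column scan
118 128 [ 0.282 -0.544  0.256]
122 128 [ 0.277 -0.534  0.251]
125 130 [-0.037 -0.659 -0.001]
125 126 [-0.065 -0.664 -0.002]
125 122 [-0.094 -0.668 -0.003]
152 118 [ 0.233 -0.447  0.246]
154 120 [ 0.235 -0.442  0.238]
156 114 [-0.128 -0.541 -0.001]
155 110 [-0.16  -0.549 -0.003]
[3.37333299e-01 6.06448196e-01 1.62068787e+00 1.56352428e-05
 9.14438195e-01 1.49330983e+00]
```

```bash
python3 - <<'E'
from h import *
c=load('s3')
for u in(370,372,374):
  print(u,[(v,pt(c,u,v).round(3).tolist()) for v in range(192,204)])
E
python3 -m crank '0 0 -6 0 1;0 0 -12 0 1;0 0 -18 0 1;0 0 -22 0 1;0 0 -25 0 1;0 0 -28 0 1;0 0 -29 0 1;0 0 -30 0 1'
python3 - <<'E'
from h import *
c=grab('scene','s4')
for u in(370,372,374):
  print(u,[(v,pt(c,u,v).round(3).tolist()) for v in range(196,214)])
E
```

```text
370 [(192, [0.567, 0.229, 0.127]), (193, [0.566, 0.23, 0.12]), (194, [0.566, 0.231, 0.115]), (195, [0.565, 0.232, 0.108]), (196, [0.567, 0.232, 0.105]), (197, [0.565, 0.234, 0.098]), (198, [0.567, 0.233, 0.096]), (199, [0.565, 0.235, 0.088]), (200, [0.54, 0.247, 0.049]), (201, [0.547, 0.244, 0.053]), (202, [0.55, 0.244, 0.051]), (203, [0.555, 0.242, 0.053])]
372 [(192, [0.561, 0.239, 0.118]), (193, [0.562, 0.239, 0.113]), (194, [0.561, 0.24, 0.107]), (195, [0.559, 0.242, 0.099]), (196, [0.564, 0.241, 0.1]), (197, [0.56, 0.243, 0.091]), (198, [0.558, 0.244, 0.083]), (199, [0.532, 0.256, 0.044]), (200, [0.54, 0.254, 0.048]), (201, [0.546, 0.252, 0.05]), (202, [0.552, 0.25, 0.053]), (203, [0.553, 0.25, 0.048])]
374 [(192, [0.559, 0.247, 0.113]), (193, [0.559, 0.247, 0.109]), (194, [0.559, 0.248, 0.104]), (195, [0.558, 0.249, 0.097]), (196, [0.554, 0.252, 0.087]), (197, [0.56, 0.25, 0.089]), (198, [0.53, 0.264, 0.045]), (199, [0.537, 0.261, 0.05]), (200, [0.542, 0.26, 0.05]), (201, [0.544, 0.26, 0.047]), (202, [0.55, 0.258, 0.049]), (203, [0.554, 0.257, 0.049])]
t: 9.02
eef_pos: [0.5504,
[... 1029 characters left out ...]
.575, 0.244, 0.05]), (209, [0.581, 0.242, 0.052]), (210, [0.585, 0.241, 0.052]), (211, [0.588, 0.24, 0.05]), (212, [0.59, 0.24, 0.048]), (213, [0.595, 0.239, 0.049])]
374 [(196, [0.56, 0.249, 0.094]), (197, [0.56, 0.25, 0.09]), (198, [0.557, 0.252, 0.08]), (199, [0.554, 0.254, 0.071]), (200, [0.557, 0.253, 0.07]), (201, [0.555, 0.255, 0.061]), (202, [0.549, 0.259, 0.047]), (203, [0.553, 0.258, 0.047]), (204, [0.56, 0.255, 0.051]), (205, [0.56, 0.256, 0.046]), (206, [0.567, 0.253, 0.049]), (207, [0.572, 0.252, 0.05]), (208, [0.578, 0.25, 0.053]), (209, [0.581, 0.249, 0.052]), (210, [0.582, 0.249, 0.047]), (211, [0.588, 0.248, 0.049]), (212, [0.593, 0.246, 0.05]), (213, [0.596, 0.246, 0.048])]
```

The state's TCP height is about 40 mm below the real fingertips. The fingers are now in contact at 3 N with the reading at z = 0.013, so I'll press on.

```bash
python3 -m crank '0 0 -0.5 0 1;0 0 -1 0 1;0 0 -1.5 0 1;0 0 -2 0 1;0 0 -2.5 0 1;0 0 -3 0 1;0 0 -3 0 1;0 0 -3 0 1'; python3 -m crank '0 0 -0.5 0 1;0 0 -1 0 1;0 0 -1 0 1;0 0 -1.5 0 1;0 0 -1.5 0 1;0 0 -1.5 0 1;0 0 -1.5 0 1;0 0 -1.5 0 1'
```

```text
t: 9.73
eef_pos: [0.5506, 0.2424, 0.0103]
tool_rot: [-3.074, -0.647, -0.0]
wrist_force: [-2.8, -0.7, 4.4]
grip_width: 0.008
finger_force: 2.2
t: 10.4
eef_pos: [0.5507, 0.2424, 0.0101]
tool_rot: [-3.074, -0.647, -0.001]
wrist_force: [-7.3, -3.9, 19.1]
grip_width: 0.003
finger_force: 9.5
```

```bash
python3 -m crank '0 0 10 0 1;0 0 25 0 1;0 0 45 0 1;0 0 60 0 1;0 0 80 0 1;0 0 90 0 1;0 0 90 0 1;0 0 90 0 1'; python3 - <<'E'
from h import *
c=grab('wrist','w5');print(manip.state()['eef_pos'])
for d in range(-24,26,4):
    r=[]
    for e in(-8,0,8):
        X=[.5633+.916*d/1e3-.4*e/1e3,.247+.4*d/1e3+.916*e/1e3,.049]
        u,v=proj(c,X);r.append(pt(c,u,v)[2].round(4))
    print(d,r)
u,v=map(int,proj(c,[.5633,.247,.049]));print(u,v)
im=c['color'][max(0,v-50):v+50,u-60:u+60,::-1];cv2.imwrite('pics/v5.png',cv2.resize(im,None,fx=4,fy=4))
E
```

```text
t: 11.07
eef_pos: [0.5506, 0.2424, 0.0984]
tool_rot: [-3.074, -0.647, -0.001]
wrist_force: [0.1, 1.0, 0.4]
grip_width: 0.009
finger_force: 0.0
[0.55018038 0.24223781 0.09772058]
-24 [np.float64(0.0484), np.float64(0.0486), np.float64(0.0487)]
-20 [np.float64(0.048), np.float64(0.049), np.float64(0.0492)]
-16 [np.float64(0.0492), np.float64(0.0484), np.float64(0.0485)]
-12 [np.float64(0.0485), np.float64(0.0484), np.float64(0.0485)]
-8 [np.float64(0.0503), np.float64(0.0476), np.float64(0.0477)]
-4 [np.float64(0.0481), np.float64(0.0496), np.float64(0.0474)]
0 [np.float64(0.0487), np.float64(0.0491), np.float64(0.0469)]
4 [np.float64(0.0509), np.float64(0.0512), np.float64(0.0509)]
8 [np.float64(0.0513), np.float64(0.0532), np.float64(0.0514)]
12 [np.float64(0.0518), np.float64(0.0534), np.float64(0.0526)]
16 [np.float64(0.0543), np.float64(0.0542), np.float64(0.0545)]
20 [np.float64(0.0485), np.float64(0.0476), np.float64(0.0482)]
24 [np.float64(0.0482), np.float64(0.0488), np.float64(0.048)]
320 184
```

View pics/v5.png

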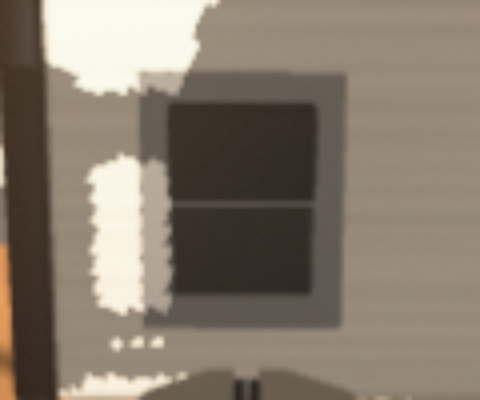

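The view shows the far half of the rocker at crop (240,150) now raised about 5 mm and the near half at (240,250) flush, so it is on. Next is the key.

```bash
python3 -m crank '-37 -19 0 0 1;-74 -38 0 0 1;-110 -56 0 0 1;-114 -58 -20 0 1;-114 -58 -50 0 1;-114 -58 -75 0 1;-114 -58 -88 0 1;-114 -58 -92 0 1'; python3 -m crank '0 0 -4 0 1;0 0 -8 0 1;0 0 -11 0 1;0 0 -12 0 1;0 0 -13 0 1;0 0 -13 0 1;0 0 -13 0 1;0 0 -13 0 1'
```

```text
t: 11.78
eef_pos: [0.4345, 0.1837, 0.0037]
tool_rot: [3.074, 0.647, -0.008]
wrist_force: [-0.8, -0.7, -0.7]
grip_width: 0.004
finger_force: 0.0
t: 12.45
eef_pos: [0.4367, 0.1844, -0.0061]
tool_rot: [-3.074, -0.647, -0.001]
wrist_force: [0.4, 0.2, -0.1]
grip_width: 0.006
finger_force: 0.0
```

```bash
python3 -m crank '0 0 -1 0 1;0 0 -1.5 0 1;0 0 -2 0 1;0 0 -2.5 0 1;0 0 -3 0 1;0 0 -3 0 1;0 0 -3 0 1;0 0 -3 0 1'; python3 -m crank '0 0 -0.5 0 1;0 0 -1 0 1;0 0 -1.5 0 1;0 0 -2 0 1;0 0 -2 0 1;0 0 -2 0 1;0 0 -2 0 1;0 0 -2 0 1'
```

```text
t: 13.12
eef_pos: [0.4365, 0.1844, -0.0093]
tool_rot: [-3.074, -0.647, 0.0]
wrist_force: [-0.6, -0.1, 1.5]
grip_width: 0.003
finger_force: 0.8
t: 13.78
eef_pos: [0.4366, 0.1844, -0.0113]
tool_rot: [-3.074, -0.647, -0.0]
wrist_force: [-0.9, -0.2, 2.8]
grip_width: 0.005
finger_force: 1.6
```

```bash
python3 -m crank '0 0 -0.5 0 1;0 0 -1 0 1;0 0 -1.5 0 1;0 0 -2 0 1;0 0 -2 0 1;0 0 -2 0 1;0 0 -2 0 1;0 0 -2 0 1'; python3 -m crank '0 0 -0.3 0 1;0 0 -0.5 0 1;0 0 -0.5 0 1;0 0 -0.5 0 1;0 0 -0.5 0 1;0 0 -0.5 0 1;0 0 -0.5 0 1;0 0 -0.5 0 1'
```

```text
t: 14.45
eef_pos: [0.4366, 0.1844, -0.0129]
tool_rot: [3.074, 0.647, 0.0]
wrist_force: [-4.1, -2.0, 13.5]
grip_width: 0.007
finger_force: 6.5
t: 15.12
eef_pos: [0.4367, 0.1844, -0.013]
tool_rot: [3.074, 0.647, 0.0]
wrist_force: [-5.5, -2.3, 20.3]
grip_width: 0.006
finger_force: 9.9
```

```bash
python3 -m crank '0 0 20 0 1;0 0 60 0 1;0 0 100 0 1;0 0 140 0 1;0 0 180 0 1;0 0 220 0 1;0 0 255 0 1;0 0 255 0 1'; python3 -m crank '20 -35 0 0 1;40 -70 0 0 1;60 -105 0 0 1;80 -140 0 0 1;100 -175 0 0 1;120 -210 0 0 1;140 -245 0 0 1;160 -280 0 0 1';python3 -m crank '20 -35 0 0 1;40 -70 0 0 1;60 -105 0 0 1;71 -129 0 0 1;71 -129 -40 0 1;71 -129 -80 0 1;71 -129 -120 0 1;71 -129 -140 0 1'; python3 - <<'E'
from h import *
c=grab('wrist','w6');s=grab('scene','s6');t=grab('top','t6');print(manip.state()['eef_pos'])
print(proj(c,[.6728,-.2309,.103]),proj(c,[.7089,-.273,.125]))
cv2.imwrite('pics/v6.png',c['color'][:,:,::-1])
E
```

```text
t: 15.78
eef_pos: [0.4392, 0.1852, 0.2475]
tool_rot: [-3.073, -0.647, -0.016]
wrist_force: [0.4, -0.1, 0.5]
grip_width: 0.004
finger_force: 0.0
t: 16.45
eef_pos: [0.5971, -0.0976, 0.2401]
tool_rot: [-3.074, -0.646, 0.001]
wrist_force: [0.3, 0.9, -0.2]
grip_width: 0.005
finger_force: 0.0
t: 17.12
eef_pos: [0.6649, -0.2238, 0.0945]
tool_rot: [-3.07, -0.645, 0.009]
wrist_force: [-0.4, 0.1, -0.6]
grip_width: 0.005
finger_force: 0.0
[ 0.66670079 -0.22430276  0.0992903 ]
(np.float64(334.01381757779654), np.float64(216.8843140475696)) (np.float64(428.56820871173073), np.float64(202.64207226603892))
```

View pics/v6.png

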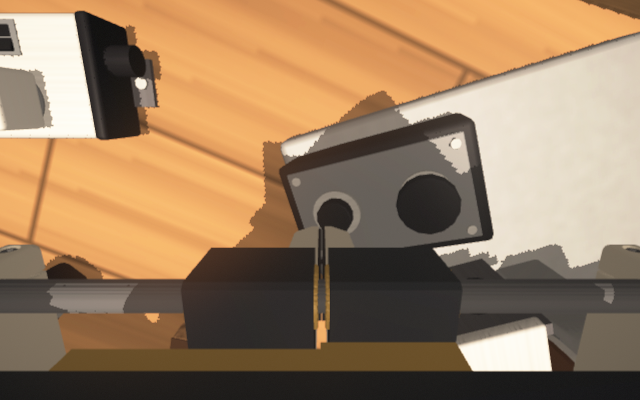

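The view shows the small start button at (335,214), matching my projection (334,217), and the mushroom stop at (428,204), clear of the fingers.

```bash
python3 -m crank '0 0 -10 0 1;0 0 -18 0 1;0 0 -24 0 1;0 0 -27 0 1;0 0 -29 0 1;0 0 -30 0 1;0 0 -30 0 1;0 0 -30 0 1'; python3 -m crank '0 0 -1 0 1;0 0 -2 0 1;0 0 -3 0 1;0 0 -3.5 0 1;0 0 -4 0 1;0 0 -4 0 1;0 0 -4 0 1;0 0 -4 0 1'
```

```text
t: 17.93
eef_pos: [0.6677, -0.2247, 0.0715]
tool_rot: [3.074, 0.647, 0.001]
wrist_force: [0.6, 0.1, -0.4]
grip_width: 0.005
finger_force: 0.0
t: 18.6
eef_pos: [0.6676, -0.2247, 0.0672]
tool_rot: [3.074, 0.647, 0.0]
wrist_force: [0.3, -0.3, -0.3]
grip_width: 0.004
finger_force: 0.0
```

```bash
python3 -m crank '0 0 -0.5 0 1;0 0 -1 0 1;0 0 -1.5 0 1;0 0 -2 0 1;0 0 -2.5 0 1;0 0 -3 0 1;0 0 -3 0 1;0 0 -3 0 1'; python3 -m crank '0 0 -0.5 0 1;0 0 -1 0 1;0 0 -1.5 0 1;0 0 -2 0 1;0 0 -2 0 1;0 0 -2 0 1;0 0 -2 0 1;0 0 -2 0 1'; python3 -m crank '0 0 -0.5 0 1;0 0 -1 0 1;0 0 -1.5 0 1;0 0 -2 0 1;0 0 -2 0 1;0 0 -2 0 1;0 0 -2 0 1;0 0 -2 0 1'
```

```text
t: 19.27
eef_pos: [0.6675, -0.2246, 0.0641]
tool_rot: [-3.074, -0.647, 0.0]
wrist_force: [0.4, 0.9, -0.2]
grip_width: 0.004
finger_force: 0.0
t: 19.93
eef_pos: [0.6677, -0.2247, 0.0623]
tool_rot: [3.074, 0.647, 0.001]
wrist_force: [-0.2, -1.1, 2.7]
grip_width: 0.003
finger_force: 1.4
t: 20.6
eef_pos: [0.6675, -0.2246, 0.06]
tool_rot: [-3.074, -0.647, 0.0]
wrist_force: [-0.2, 0.2, 2.5]
grip_width: 0.006
finger_force: 1.1
```

```bash
python3 -m crank '0 0 -0.5 0 1;0 0 -1 0 1;0 0 -1.5 0 1;0 0 -2 0 1;0 0 -2 0 1;0 0 -2 0 1;0 0 -2 0 1;0 0 -2 0 1'; python3 -m crank '0 0 -0.5 0 1;0 0 -1 0 1;0 0 -1.5 0 1;0 0 -1.5 0 1;0 0 -1.5 0 1;0 0 -1.5 0 1;0 0 -1.5 0 1;0 0 -1.5 0 1'
```

```text
t: 21.27
eef_pos: [0.6675, -0.2246, 0.0581]
tool_rot: [-3.074, -0.647, 0.0]
wrist_force: [0.8, -1.7, 2.0]
grip_width: 0.006
finger_force: 1.1
t: 21.93
eef_pos: [0.6675, -0.2246, 0.0566]
tool_rot: [-3.074, -0.647, 0.0]
wrist_force: [0.7, -1.4, 2.2]
grip_width: 0.005
finger_force: 1.1
```

```bash
python3 -m crank '0 0 -0.5 0 1;0 0 -1 0 1;0 0 -1 0 1;0 0 -1 0 1;0 0 -1 0 1;0 0 -1 0 1;0 0 -1 0 1;0 0 -1 0 1'; python3 -m crank '0 0 -0.5 0 1;0 0 -1 0 1;0 0 -1 0 1;0 0 -1 0 1;0 0 -1 0 1;0 0 -1 0 1;0 0 -1 0 1;0 0 -1 0 1'
```

```text
t: 22.6
eef_pos: [0.6677, -0.2247, 0.0563]
tool_rot: [3.074, 0.647, 0.001]
wrist_force: [-0.4, 0.3, 6.8]
grip_width: 0.005
finger_force: 3.6
t: 23.27
eef_pos: [0.6678, -0.2247, 0.056]
tool_rot: [3.074, 0.647, 0.001]
wrist_force: [-3.3, 0.6, 12.1]
grip_width: 0.006
finger_force: 6.4
```

Hit the stop after about 6.5 mm of vertical travel. Next I'll lift off and check all three in the images.

```bash
python3 -m crank '0 0 -1 0 1;0 0 -1 0 1;0 0 5 0 1;0 0 20 0 1;0 0 50 0 1;0 0 90 0 1;0 0 130 0 1;0 0 160 0 1'; python3 -m crank '-20 0 20 0 1;-50 0 20 0 1;-90 0 20 0 1;-130 0 20 0 1;-170 0 20 0 1;-200 0 20 0 1;-200 0 20 0 1;-200 0 20 0 1'; python3 - <<'E'
from h import *
t=grab('top','t7');s=grab('scene','s7');s0=load('scene0');t0=load('top0')
def pr(c,x,y,r=2):
    u,v=proj(c,[x,y,.103]);u,v=round(u),round(v);return np.median([pt(c,a,b)[2] for a in range(u-r,u+r+1) for b in range(v-r,v+r+1) if c['z_map'][b,a]>0])
for n,c in(('t0',t0),('t7',t),('s0',s0),('s7',s)): print(n,pr(c,.6728,-.2309,1))
# handset/other shift between start and now in the scene view
d=np.abs(s['color'].astype(int)-s0['color']).max(2);print('key now',pt(s,346,185),pt(s0,346,185))
a=s0['color'][155:290,180:400,::-1];b=s['color'][155:290,180:400,::-1]
cv2.imwrite('pics/v7.png',cv2.resize(np.vstack([a,b]),None,fx=2.2,fy=2.2))
print(manip.state()['wrist_force'])
E
```

```text
t: 23.93
eef_pos: [0.6676, -0.2245, 0.2177]
tool_rot: [3.074, 0.647, 0.002]
wrist_force: [-0.4, 0.2, 0.2]
grip_width: 0.004
finger_force: 0.0
t: 24.6
eef_pos: [0.4666, -0.2246, 0.2349]
tool_rot: [-3.075, -0.645, -0.0]
wrist_force: [0.7, 0.2, -0.1]
grip_width: 0.007
finger_force: 0.0
t0 0.10024173181444274
t7 0.09658272243164855
s0 0.10021948869938102
s7 0.09283152658404842
key now [0.44079864 0.18582355 0.02865456] [0.43941888 0.18625274 0.02705888]
[-0.40252367  0.83890924  0.38895286]
```

View pics/v7.png

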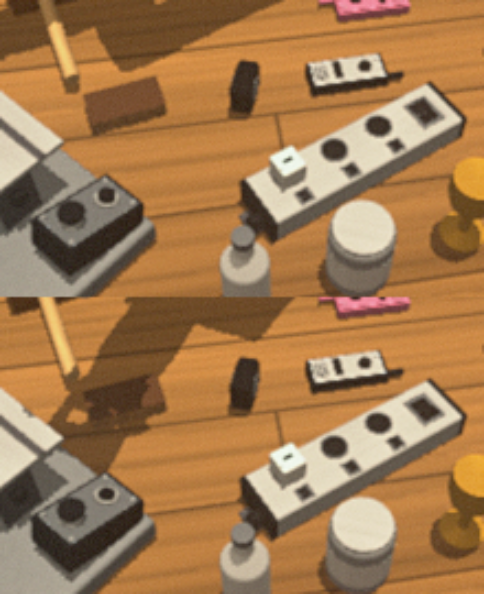

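Before and after views: the start button at (107,493) is now sunk, the handset hasn't moved, the main rocker is tipped over, and everything else looks unchanged.

```bash
python3 -c "
from station import manip;print(manip.close_job())"
```

```text
the job is handed in; nothing more can be done
None
```

The job is handed in at about 25 s of the 51 s allowed: main rocker on, handset start key pressed to its stop where it lay, then sander start button pushed home; the last images show nothing else moved.

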